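# Lift the split ring of the red ink pot with the pick

### The job

The red dish has to come out of its ink pot for washing. Take the wooden-handled pick, put its flat tip under the projecting ear of the split ring that holds the red dish, and lift the ring's open end about three centimetres out of its groove; it stays up by itself. Then lay the pick flat on the table again, clear of the pot; use only the pick on the pot, not the fingers, and leave the ring of the blue pot seated.

Things in the scene. Friction and masses are not known exactly. Their poses are not given: they have to be found in the camera images.
- pick: The pick: wooden handle 90 long, 16 wide, 18 high, brass ferrule, thin steel shaft, flat steel tip 18 long, 10 wide, 4 thick. About 50 g. It lies flat on the table. Origin at the handle's centre (9 mm above the table). x runs along the handle to the tip, whose front end is at x = +95 mm, y = 0, z = 0; z is up.
- pot_red: Black round ink pot, fixed, with a red dish (radius 32, top z = 33) in its middle; 100 across, 38 high. Origin at its underside's centre, z up. On its -x side, turned roughly to the robot, a notch 45 wide goes through the wall down to z = 10 mm. A steel wire split ring (radius 37.5) lies in the groove round the dish; see ear_red. The tip may enter the notch as far as x = -34 mm.
- ear_red (a point): Centre of the ear: one end of the red pot's ring, turned outward over the notch as a flat steel tab 10 wide (pot y), 4.5 thick, reaching along pot x from -38 to -62 mm. This point is at pot x = -50, y = 0, z = 33 mm when seated, underside at z = 30.5 mm; free space for the pick tip below it down to z = 10 mm. It turns with the ring; x and y axes as the pot's.
- ring_red (a joint): Angle (rad) of the red pot's ring, captive on a hinge at the back of the pot (pot x = +38, z = 33 mm, axis along pot y): 0 = seated in its groove, grows as the ear is lifted, at most 1.2. The ear's end rises 10 mm per 0.1 rad. Under 1 N at the ear lifts it, and friction keeps it where it is left.
- ring_blue (a joint): The same angle for the other, equal pot, which holds a blue dish (the two pots may stand either way round, about 0.3 m apart). 0 = seated; it is to stay so.
Things that resemble listed ones, but are neither listed nor needed, are in the scene too. There is more than one size of the pick; the job needs the larger.

How it is judged (in metres and radians):
On the way:
1. the pick, against the red pot's ring, holds the ring's open end up (ring angle over 0.22 rad, the ear about 2 cm up) (value of joint ring_red above 0.22 rad and contact force between pick and pot_red above 0.02 N), for 0.1 s.
At the end, for the whole second after the job is handed in: the red pot's ring stands at more than 0.22 rad, the blue pot's ring is seated (under 0.06 rad), and the pick lies still and flat on the table (handle centre below 25 mm, within 10 degrees of level), not touching the red pot (value of joint ring_red above 0.22 rad and value of joint ring_blue below 0.06 rad and height (world z) of pick below 0.025 m and angle between pick's own x axis and vertical between 1.4 and 1.74 rad and linear speed of pick below 0.02 m/s and contact force between pick and pot_red below 0.02 N).
It fails at once if the ring of the blue pot is lifted (over 0.06 rad) (value of joint ring_blue above 0.06 rad).
It fails at once if the fingers press on the red pot or its ring (over 1 N) (contact force between the fingers and pot_red above 1 N).
It also fails if it takes over 43 s, if anything falls off the work surface, if the arm or the gripper's body presses on something with over 40 N, if the wrist force passes 120 N, or if a joint passes its speed limit or range.

### The arm

A 6-joint arm with a two-finger parallel gripper is mounted at the origin on a cart in front of the work surface, level with it; the furniture and walls round the work are solid. World frame = base frame: x ahead of the robot, y to its left, z up, the work surface at z = 0. Lengths are in mm, angles in rad, forces in N, time in s.
With the tool pointing down it reaches from about 275 to 775 mm from the base axis. Payload 14.6 kg.
Tool frame: the origin (TCP) lies at the very end of the fingers, on their centre line; the grasp point (between the pads) lies 19 mm behind it; z points along the fingers, y is the direction in which the jaws open and shut (so a half turn about z gives the same grasp; the last joint's range is limited). The gripper opens to 85 mm and grips with 20 to 120 N. Pads are 22 mm wide; open, the fingers measure 114 mm over their backs; the gripper's body (76 mm by 85 mm) begins 54 mm behind the grasp point. The pads swing forward as they close: fully open they stand 13 mm farther back than shut.
Start: joints at [-0.155, 0.263, -0.048, 1.259, 0, 1.415], TCP at [525.003, -0.006, 207.278] pointing down, gripper open.
Joint ranges: [-2.65, 2.65], [-0.89, 1.7], [-1.18, 1.37], [-2.13, 2.11], [-1.35, 1.29], [-3.14, 3.14]. Speed limits (rad/s): [1.89, 1.89, 2.57, 2.79, 3.14, 3.14].

### API

Orientations are given as a rotation vector (axis times angle).
In Python, from bench import env gives the robot as it stands. The module is installed in compiled form; this text tells all that it offers.
- The arm moves only by the tool send_rows, never from a script. Its argument "commands" is text: rows parted by semicolons, each of 6 numbers parted by spaces: the shift along the tool's x, y, z in m, then the turn, a rotation vector about the tool's x, y, z in rad. In form: tx ty tz wx wy wz; .... A call has 1 to 5 rows; each row shifts and turns the commanded pose from where the row before left it, along the tool's axes as they then stand; what a row does not reach is not made up. A row lasts 1/8 s, in which the tool goes at most 62.5 mm and 10.7 degrees, less where a joint would pass 70% of its speed; a pose out of reach is approached as far as the arm can. A call is refused whole if a number of a shift passes 0.0625 or a number of a turn 0.188, either way. A call with a gripper value outside its range is refused whole. "claw" is the closure, from 0 (fully open) to 1 (shut), set as the call begins (left out, the last holds). The fingers move at their own pace and stop on an object; the grip force is fixed at half the most. Time passes only in rows, so rows that do not move let the fingers close. It gives the time, the measured TCP pose, the force and the opening at its end, in the units of the state.
- env.state(): the state, without advancing time (a new reading comes with each control period).
- env.capture(name): name is "scene" or "side" or "wrist"; returns a dict with "frame" (400x640x3 uint8, red, green, blue), "range_z" (400x640 float32, mm along the optical axis (not along the pixel's ray), 0 where there is no reading), "fx", "fy", "cx", "cy" (pixels), "extrinsics" (4x4, takes a point from camera to world coordinates); the wrist camera has in their place "hand_eye" (4x4, takes a point from camera to tool coordinates, whose origin is the TCP and whose axes are the flange's). Camera axes: x right, y down, z forward; pixel columns grow to the right and rows downward; lengths in mm; the calibration is good to about 2 mm. A picture is of the moment at which its call begins: read the wrist's pose just before it.
- env.hand_in(): hands the job in, once; it reports no verdict.
The state is a dict: "time": time; "qpos": joint angles; "dq": joint speeds; "tau": joint torques, N m; "ee_pos": TCP position; "eef_rot": TCP orientation; "ft_force": force on the tool from outside, world axes, zero at the start; "moment": the same for the moment, N m; "grip_width": finger opening in mm.
Only numpy, scipy, OpenCV 4.12 (cv2) and the standard library are available. Lean on these libraries where they do the work, as an engineer would, in place of code of your own. Each camera call takes 0.05 s, during which the arm holds its last target.

## Working session

There is one attempt and no reset: what is moved stays moved. The work goes in short steps, Python scripts to look and compute and a tool call to move; the robot and the scene stay as the last step left them, time stands still between calls to the robot, and variables do not carry over. Pictures are saved under pics/ and viewed, and the job is handed in when it is done.

Besides the shell and the picture viewer there is one more tool, called after "Call:" as name(argument=value, ...) on one line, values as JSON. send_rows: Moves the arm, as the interface text tells. Its arguments: {"type":"object","properties":{"commands":{"type":"string"},"claw":{"type":"number"}},"required":["commands"]}

```bash
mkdir -p pics; cat > h.py <<'E'
from bench import env
import numpy as np, cv2, pickle
from scipy.spatial.transform import Rotation as R
def snap(n,tag):
    s=env.state(); c=env.capture(n)
    if n=='wrist':
        T=np.eye(4);T[:3,:3]=R.from_rotvec(s['eef_rot']).as_matrix();T[:3,3]=s['ee_pos'];c['extrinsics']=T@c['hand_eye']
    pickle.dump(c,open(f'pics/{tag}.pkl','wb')); cv2.imwrite(f'pics/{tag}.png',c['frame'][:,:,::-1]); return c
def load(tag): return pickle.load(open(f'pics/{tag}.pkl','rb'))
def pt(c,u,v):
    z=c['range_z'][int(v),int(u)]; p=np.array([(u-c['cx'])/c['fx']*z,(v-c['cy'])/c['fy']*z,z,1]); return (c['extrinsics']@p)[:3]
def ray(c,u,v,h):
    d=c['extrinsics'][:3,:3]@np.array([(u-c['cx'])/c['fx'],(v-c['cy'])/c['fy'],1]);o=c['extrinsics'][:3,3]
    return o+d*(h-o[2])/d[2]
def crop(c,u0,v0,u1,v1,k,tag): cv2.imwrite(f'pics/{tag}.png',cv2.resize(c['frame'][v0:v1,u0:u1,::-1],None,fx=k,fy=k,interpolation=cv2.INTER_CUBIC))
E
python3 - <<'E'
from h import *
print(env.state())
for n in ['scene','side','wrist']:
    c=snap(n,n+'0'); print(n,c['fx'],c['extrinsics'].round(3).tolist())
E
```

```text
{'time': 0.0, 'qpos': array([-1.55291902e-01,  2.63495889e-01, -4.89382828e-02,  1.25940022e+00,
       -3.51781477e-05,  1.41552260e+00]), 'dq': array([-0.00134719, -0.0008601 ,  0.0010578 ,  0.00051417, -0.0010207 ,
       -0.0012842 ]), 'tau': array([ 6.28219332e-04, -6.37613010e+01,  3.84567368e+01,  1.37825581e-02,
        8.02127857e-07, -5.80562346e-05]), 'ee_pos': array([5.24695970e+02, 3.56045109e-02, 2.06838633e+02]), 'eef_rot': array([-2.22088311e+00, -2.22084280e+00,  1.00518781e-03]), 'ft_force': array([-0.29099812,  0.63851047,  0.23010119]), 'moment': array([-0.03074534,  0.00871738, -0.02953046]), 'grip_width': 85.24069293048841}
scene 464.4036452835114 [[0.864, -0.292, 0.41, 215.98], [-0.503, -0.527, 0.685, -413.598], [0.016, -0.798, -0.602, 587.826], [0.0, 0.0, 0.0, 1.0]]
side 403.61769293886107 [[-0.983, -0.103, 0.15, 429.744], [-0.181, 0.643, -0.744, 791.699], [-0.019, -0.759, -0.651, 626.331], [0.0, 0.0, 0.0, 1.0]]
wrist 291.0211592627367 [[1.0, 0.0, -0.0, 524.986], [0.0, -0.963, -0.268, 66.65], [-0.001, 0.268, -0.963, 373.926], [0.0, 0.0, 0.0, 1.0]]
```

View pics/scene0.png

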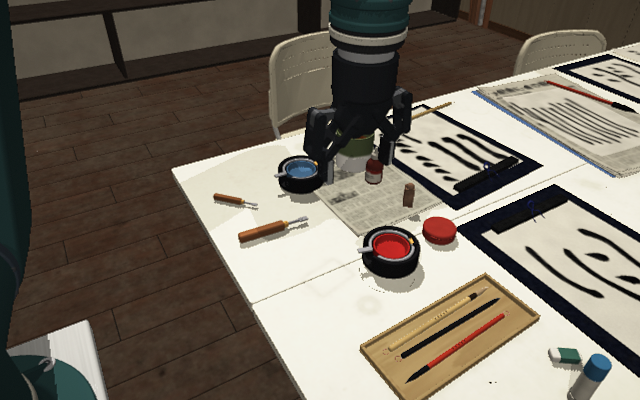

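View pics/side0.png

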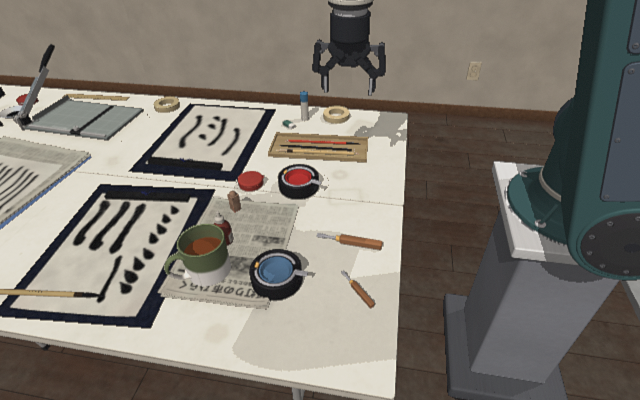

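View pics/wrist0.png

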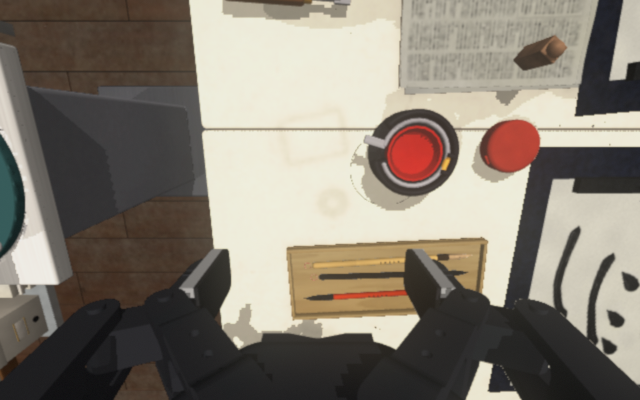

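The scene view shows two wooden-handled tools: the large one at (265,231), tip near (308,219), and a small one at (233,199). The side view shows the same pair, at (358,241) and (358,290). The red pot is at scene (390,250), with its ear at (365,249); the blue pot is at (300,173). The red lid at (438,231) is a lookalike for the dish. I choose the larger pick and the pot with the ring. Next I'll measure and crop.

```bash
python3 - <<'E'
from h import *
for tag,box,box2 in [('scene0',(225,205,320,250),(345,215,430,290)),('side0',(305,225,390,255),(265,155,335,210))]:
    c=load(tag)
    crop(c,*box,7,'pk_'+tag); crop(c,*box2,7,'pot_'+tag)
    u0,v0,u1,v1=box
    hsv=cv2.cvtColor(c['frame'],cv2.COLOR_RGB2HSV)
    m=np.zeros(hsv.shape[:2],bool); m[v0:v1,u0:u1]=True
    w=m&(hsv[...,0]<20)&(hsv[...,1]>120)&(hsv[...,2]>60)
    vs,us=np.nonzero(w)
    P=np.array([pt(c,u,v) for u,v in zip(us,vs)]); P=P[(P[:,2]>1)&(P[:,2]<30)]
    ctr=P.mean(0); d=np.linalg.svd((P-ctr)[:,:2])[2][0]; t=(P-ctr)[:,:2]@d
    print(tag,len(P),ctr.round(1),d.round(3),np.percentile(t,[0,1,99,100]).round(1),np.percentile(P[:,2],[5,50,95]).round(1))
    # red dish
    u0,v0,u1,v1=box2
    m[:]=False;m[v0:v1,u0:u1]=True
    w=m&((hsv[...,0]<6)|(hsv[...,0]>174))&(hsv[...,1]>170)&(hsv[...,2]>80)
    vs,us=np.nonzero(w);P=np.array([ray(c,u,v,33) for u,v in zip(us,vs)])
    print(' dish',len(P),cv2.minEnclosingCircle(P[:,:2].astype(np.float32)))
    # steel ring ear: grey bright pts with height ~ 35
    a=[(u,v,pt(c,u,v)) for v in range(v0,v1) for u in range(u0,u1)]
    Q=np.array([x[2] for x in a if 20<x[2][2]<45]); print(' top',len(Q),cv2.minEnclosingCircle(Q[:,:2].astype(np.float32)))
E
```

```text
scene0 475 [463.7 197.8  12.7] [-0.998  0.062] [-52.2 -50.3  44.   45. ] [ 4.1 14.4 17.7]
 dish 817 ((672.6649169921875, 43.88690185546875), 71.79703521728516)
 top 1986 ((663.7054443359375, 53.9625129699707), 88.82574462890625)
side0 353 [467.6 207.7  13.8] [-0.998  0.068] [-49.8 -48.2  44.6  45.7] [ 6.9 15.2 17.9]
 dish 297 ((636.6983642578125, 33.57181167602539), 31.58830451965332)
 top 902 ((630.6417236328125, 35.075660705566406), 55.5269889831543)
```

```bash
python3 - <<'E'
import cv2,numpy as np
a=[cv2.resize(cv2.imread(f'pics/{n}.png'),(400,300)) for n in ['pk_scene0','pot_scene0','pk_side0','pot_side0']]
cv2.imwrite('pics/m1.png',np.vstack([np.hstack(a[:2]),np.hstack(a[2:])]))
E
```

```text
(no output)
```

View pics/m1.png

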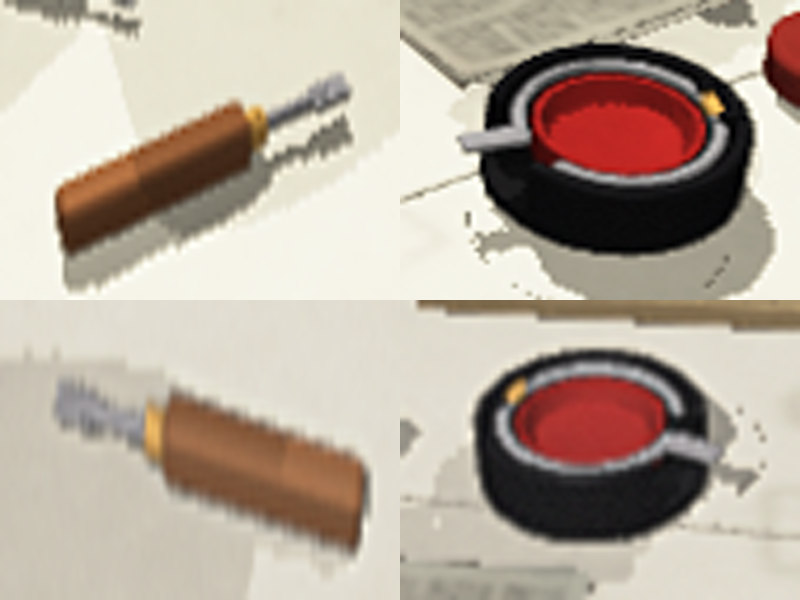

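The crops confirm the choice. The large pick has a brass ferrule and a flat tip; the red pot has its ear turned outward over the notch. Now the pot's position and heading from the wrist, scene and side pictures.

```bash
python3 - <<'E'
from h import *
out={}
for tag,box in [('wrist0',(355,95,470,205)),('scene0',(345,215,422,290)),('side0',(265,155,335,210))]:
    c=load(tag);u0,v0,u1,v1=box
    hsv=cv2.cvtColor(c['frame'],cv2.COLOR_RGB2HSV)
    m=np.zeros(hsv.shape[:2],bool); m[v0:v1,u0:u1]=True
    red=m&((hsv[...,0]<6)|(hsv[...,0]>174))&(hsv[...,1]>150)&(hsv[...,2]>80)
    n,l,st,_=cv2.connectedComponentsWithStats(red.astype(np.uint8)); k=1+np.argmax(st[1:,4])
    vs,us=np.nonzero(l==k)
    P=np.array([ray(c,u,v,33)[:2] for u,v in zip(us,vs)]).astype(np.float32)
    (cx,cy),r=cv2.minEnclosingCircle(P)
    st=m&(hsv[...,1]<50)&(hsv[...,2]>90)
    vs,us=np.nonzero(st)
    Q=np.array([ray(c,u,v,35.2)[:2] for u,v in zip(us,vs)]); Z=np.array([pt(c,u,v)[2] for u,v in zip(us,vs)])
    rr=np.hypot(Q[:,0]-cx,Q[:,1]-cy); ring=Q[(Z>27)&(Z<42)&(rr>33)&(rr<44)]
    # circle fit ring
    A=np.c_[2*ring,np.ones(len(ring))]; s=np.linalg.lstsq(A,(ring**2).sum(1),rcond=None)[0]
    rc=s[:2]; rad=np.sqrt(s[2]+rc@rc)
    rr=np.hypot(*(Q-rc).T); ear=Q[(Z>27)&(Z<42)&(rr>44)&(rr<66)]; e=ear.mean(0)
    print(tag,'dish',round(cx,1),round(cy,1),round(r,1),'ring',rc.round(1),rad.round(1),len(ring),'ear',e.round(1),len(ear),'yaw',np.degrees(np.arctan2(*(rc-e)[::-1])).round(1),np.linalg.norm(rc-e).round(1))
c=load('wrist0')
print('table edge',ray(c,200,60,0),ray(c,205,150,0))
crop(c,340,85,480,205,5,'w_pot')
E
```

```text
wrist0 dish 637.9 31.7 32.4 ring [637.2  32.2] 37.5 974 ear [618.6  29.1] 289 yaw 9.6 18.9
scene0 dish 634.7 32.5 32.7 ring [633.9  31.8] 37.5 252 ear [609.9  38.1] 66 yaw -14.8 24.8
side0 dish 637.0 33.3 31.7 ring [636.1  35.6] 38.0 127 ear [610.2  33.1] 45 yaw 5.5 26.0
table edge [387.57151276 137.03622821   0.        ] [382.72047643  32.71769459   0.        ]
```

View pics/w_pot.png

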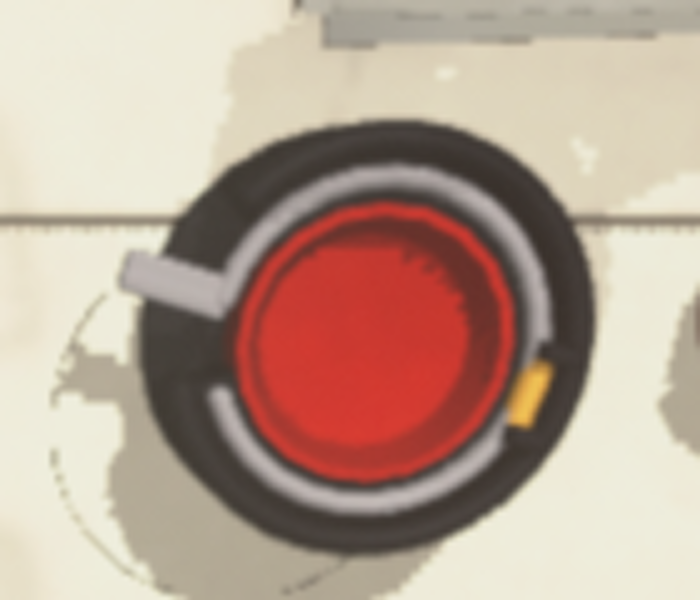

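The ear runs from crop (125,272) to (222,297), and the brass hinge is at (532,395). I'll cast rays through those pixels.

```bash
python3 - <<'E'
from h import *
c=load('wrist0')
f=lambda x,y:ray(c,340+x/5,85+y/5,35)[:2]
a,b,h=f(124,271),f(222,297),f(531,395)
for p,q in [(a,b),(a,h),(a,np.array([636.5,33]))]: print(p.round(1),q.round(1),np.degrees(np.arctan2(*(q-p)[::-1])).round(1),np.hypot(*(q-p)).round(1))
E
```

```text
[579.3  48.1] [602.   42.3] -14.4 23.4
[579.3  48.1] [675.4  19.9] -16.4 100.1
[579.3  48.1] [636.5  33. ] -14.8 59.1
```

Pot yaw is about -15°, centre about (636.5, 33). The pick handle is at about (467.5, 203), yaw about -3.7°. Turning the tool about -86°, moving over the pick and half closing.

Call:
send_rows(commands="0 0 0.005 0 0 -0.187; 0 0 0.01 0 0 -0.187; 0 0 0.01 0 0 -0.187; 0 0 0.01 0 0 -0.187; 0 0 0.01 0 0 -0.187", claw=0.45)

```text
time: 0.78
ee_pos: [524.8, 0.0, 161.7]
eef_rot: [-0.973, -2.987, 0.0]
ft_force: [0.3, -0.3, -0.4]
grip_width: 47.4
```

Call:
send_rows(commands="0 0 0.01 0 0 -0.187; 0 0 0.01 0 0 -0.187; 0 0 0.005 0 0 -0.187; 0 0 0 0 0 -0.01; 0 0 0 0 0 0")

```text
time: 1.4
ee_pos: [525.0, 0.0, 137.4]
eef_rot: [0.108, 3.14, 0.0]
ft_force: [0.2, 0.5, 0.1]
grip_width: 47.4
```

Call:
send_rows(commands="0.0178 0.0497 0 0 0 0; 0.0178 0.0497 0 0 0 0; 0.0178 0.0497 0 0 0 0; 0.0178 0.0497 0 0 0 0; 0 0 0 0 0 0")

```text
time: 2.02
ee_pos: [465.8, 205.7, 137.6]
eef_rot: [0.1, 3.14, 0.001]
ft_force: [-0.1, -0.2, 0.3]
grip_width: 47.1
```

```bash
python3 - <<'E'
from h import *
c=snap('wrist','w1'); print(env.state()['ee_pos'],env.state()['eef_rot'])
hsv=cv2.cvtColor(c['frame'],cv2.COLOR_RGB2HSV)
w=(hsv[...,0]<20)&(hsv[...,1]>120)&(hsv[...,2]>60)
n,l,st,_=cv2.connectedComponentsWithStats(w.astype(np.uint8))
for k in range(1,n):
    if st[k,4]>300:
        vs,us=np.nonzero(l==k);P=np.array([ray(c,u,v,18)[:2] for u,v in zip(us,vs)]).astype(np.float32)
        print(st[k],cv2.minAreaRect(P), P.mean(0))
E
```

```text
[466.46654119 204.18121976 137.55550449] [1.01510578e-01 3.13951741e+00 6.14381667e-05]
[412 143  54  50 483] ((449.78668212890625, 325.967041015625), (8.3399658203125, 63.84012985229492), 41.94803237915039) [448.96506 326.97534]
[ 308  148   14   92 1203] ((469.63916015625, 201.93923950195312), (13.287598609924316, 95.04483032226562), 85.88917541503906) [466.28778 201.89189]
[   0  222   87  121 1537] ((555.8890380859375, -107.54960632324219), (149.8129425048828, 56.82170867919922), 2.8858726024627686) [534.52747  -97.292786]
[  20  254   52  103 1319] ((581.0662231445312, -113.0186767578125), (133.27456665039062, 21.760334014892578), 4.101711273193359) [ 581.3744  -110.79334]
[   0  288   46  101 2530] ((622.1412353515625, -163.81256103515625), (136.72628784179688, 53.7933464050293), 2.7895734310150146) [ 630.0398 -160.9471]
[176 345  28  32 358] ((668.7843627929688, 41.86516571044922), (15.657233238220215, 55.71672058105469), 47.810142517089844) [668.3074   40.85903]
```

View pics/w1.png

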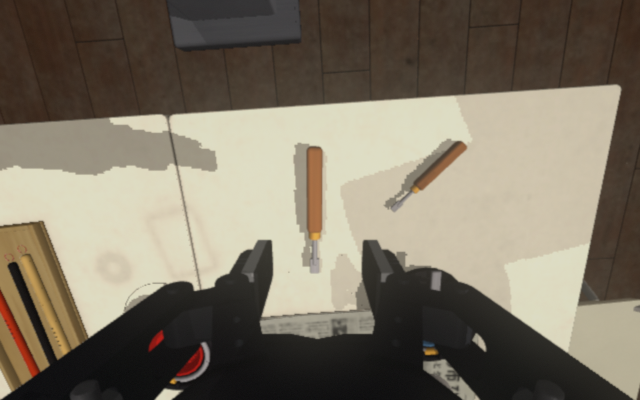

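The handle lies centred under the jaws: handle (315,190), tip (315,268), same heading. Small pick well clear at (440,165). Descending.

Call:
send_rows(commands="0 -0.001 0.04 0 0 0; 0 0 0.04 0 0 0; 0 0 0.03 0 0 0; 0 0 0.015 0 0 0; 0 0 0 0 0 0")

```text
time: 2.7
ee_pos: [466.6, 200.8, 11.6]
eef_rot: [-0.106, -3.138, 0.001]
ft_force: [0.1, 0.3, 0.0]
grip_width: 47.0
```

Call:
send_rows(commands="0 0 0.005 0 0 0; 0 0 0 0 0 0; 0 0 0 0 0 0")

```text
time: 3.08
ee_pos: [467.0, 202.0, 7.7]
eef_rot: [0.102, 3.139, 0.0]
ft_force: [-0.3, -0.3, 0.3]
grip_width: 47.3
```

Call:
send_rows(commands="0 0 0.004 0 0 0; 0 0 0 0 0 0")

```text
time: 3.32
ee_pos: [466.6, 202.0, 3.0]
eef_rot: [-0.102, -3.14, 0.0]
ft_force: [0.1, -0.1, 0.1]
grip_width: 47.0
```

Call:
send_rows(commands="0 0 0 0 0 0; 0 0 0 0 0 0; 0 0 0 0 0 0; 0 0 0 0 0 0; 0 0 0 0 0 0", claw=1)

```text
time: 3.95
ee_pos: [466.8, 202.0, 3.3]
eef_rot: [-0.102, -3.14, 0.0]
ft_force: [0.2, 0.2, -0.3]
grip_width: -0.1
```

Grip width is 0, so the grasp missed. Looking.

```bash
python3 - <<'E'
from h import *
c=snap('scene','s2'); crop(c,190,150,350,270,5,'s2c'); snap('wrist','w2')
d=snap('side','d2'); crop(d,290,190,410,310,5,'d2c')
E
```

```text
(no output)
```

View pics/s2c.png

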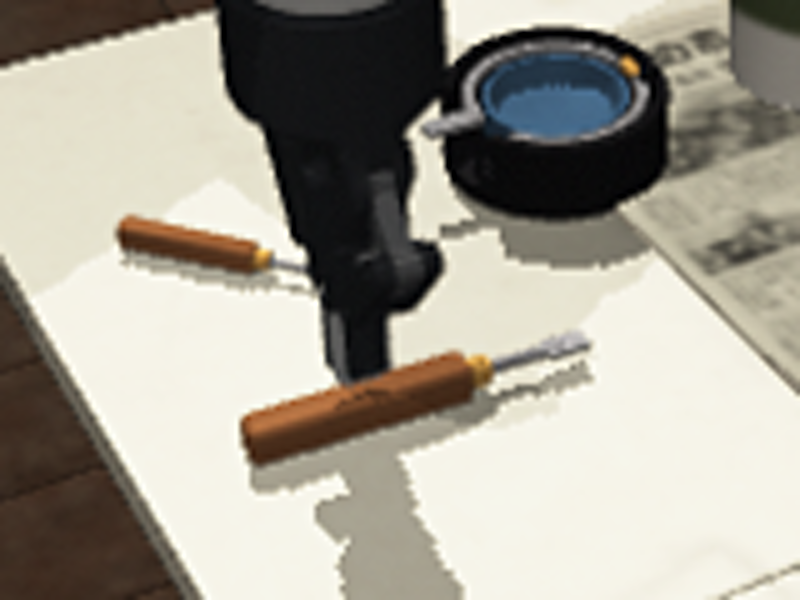

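View pics/d2c.png

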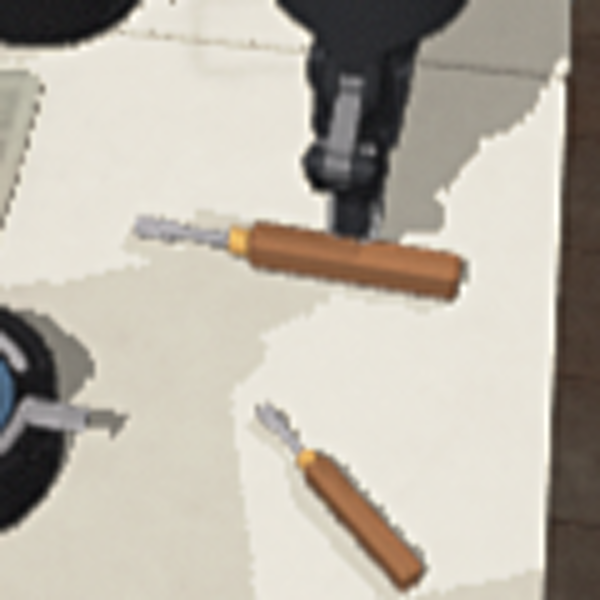

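View pics/w2.png

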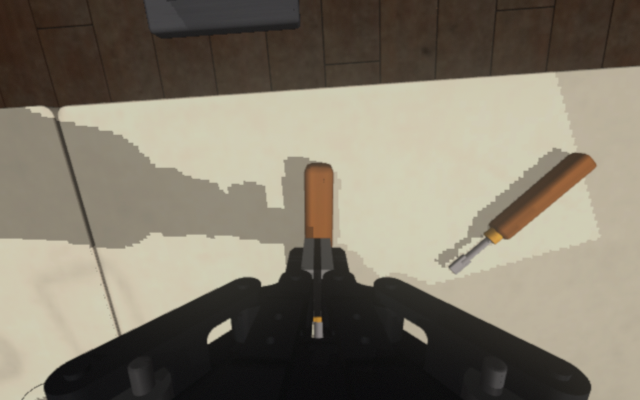

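```bash
python3 - <<'E'
from h import *
print(env.state()['grip_width'],env.state()['ee_pos'])
c=load('s2')
for u in (258,260,262,264,266): print(u,[(v,*pt(c,u,v).round(0)) for v in range(214,242,2)])
crop(c,240,200,300,245,13,'s2d'); w=load('w2'); crop(w,280,150,360,350,3,'w2c')
E
```

```text
0.07507027638552771 [466.75701846 201.99450149   3.29104332]
258 [(214, np.float64(457.0), np.float64(195.0), np.float64(58.0)), (216, np.float64(457.0), np.float64(194.0), np.float64(54.0)), (218, np.float64(458.0), np.float64(198.0), np.float64(46.0)), (220, np.float64(456.0), np.float64(195.0), np.float64(44.0)), (222, np.float64(456.0), np.float64(195.0), np.float64(40.0)), (224, np.float64(456.0), np.float64(196.0), np.float64(34.0)), (226, np.float64(456.0), np.float64(197.0), np.float64(28.0)), (228, np.float64(459.0), np.float64(206.0), np.float64(16.0)), (230, np.float64(456.0), np.float64(199.0), np.float64(17.0)), (232, np.float64(455.0), np.float64(197.0), np.float64(14.0)), (234, np.float64(455.0), np.float64(197.0), np.float64(10.0)), (236, np.float64(454.0), np.float64(195.0), np.float64(6.0)), (238, np.float64(454.0), np.float64(197.0), np.float64(-0.0)), (240, np.float64(452.0), np.float64(193.0), np.float64(-2.0))]
260 [(214, np.float64(451.0), np.float64(169.0), np.float64(79.0)), (216, np.float64(458.0), np.float64(187.0), np.float64(58.0)), (218, np.float64(458.0
[... 2687 characters left out ...]
(49.0)), (220, np.float64(469.0), np.float64(189.0), np.float64(43.0)), (222, np.float64(469.0), np.float64(190.0), np.float64(37.0)), (224, np.float64(469.0), np.float64(191.0), np.float64(32.0)), (226, np.float64(474.0), np.float64(202.0), np.float64(17.0)), (228, np.float64(472.0), np.float64(198.0), np.float64(15.0)), (230, np.float64(470.0), np.float64(195.0), np.float64(14.0)), (232, np.float64(470.0), np.float64(194.0), np.float64(10.0)), (234, np.float64(469.0), np.float64(194.0), np.float64(5.0)), (236, np.float64(470.0), np.float64(196.0), np.float64(-2.0)), (238, np.float64(467.0), np.float64(190.0), np.float64(-1.0)), (240, np.float64(465.0), np.float64(186.0), np.float64(-2.0))]
```

View pics/s2d.png

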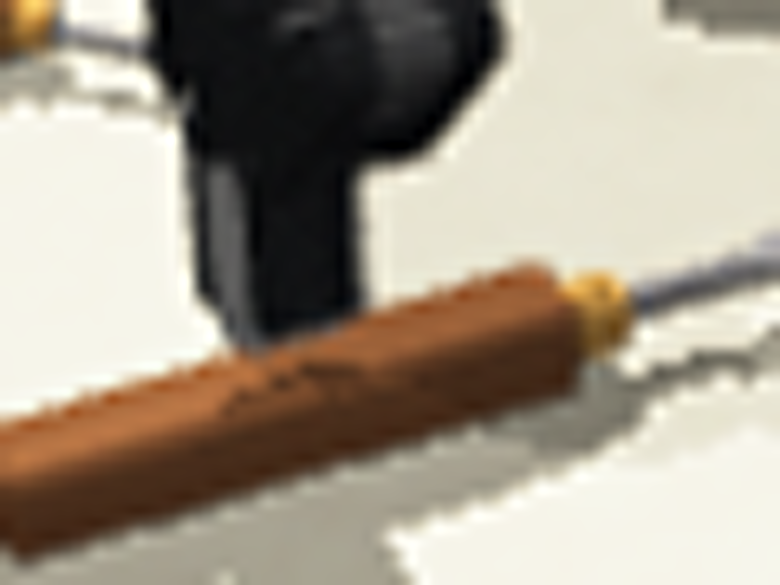

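View pics/w2c.png

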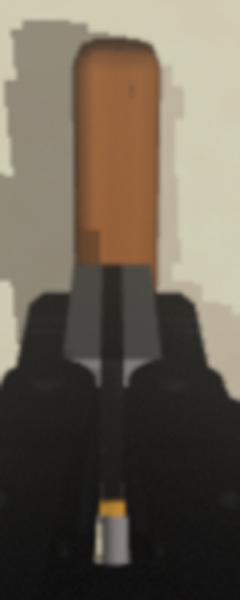

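The fingers seem to be shut over the handle instead of beside it. I'll raise 40 mm and measure where their ends really are.

Call:
send_rows(commands="0 0 -0.02 0 0 0; 0 0 -0.02 0 0 0; 0 0 0 0 0 0")

```text
time: 4.47
ee_pos: [467.6, 202.2, 44.3]
eef_rot: [0.102, 3.138, 0.001]
ft_force: [-0.3, 0.2, -0.2]
grip_width: -0.2
```

```bash
python3 - <<'E'
from h import *
print(env.state()['ee_pos'],env.state()['ft_force'],env.state()['grip_width'])
c=snap('scene','s3'); crop(c,215,170,320,250,7,'s3c'); d=snap('side','d3'); crop(d,310,190,400,270,7,'d3c')
for u in (262,264,266,268,270): print(u,[(v,*[int(x) for x in pt(c,u,v)]) for v in range(194,236,2)])
E
```

```text
[467.57284769 202.20712744  44.26111422] [-0.31545492  0.17009726 -0.1699749 ] -0.24444054674365384
262 [(194, 454, 162, 124), (196, 465, 192, 96), (198, 464, 188, 95), (200, 463, 187, 92), (202, 464, 189, 86), (204, 464, 190, 80), (206, 463, 188, 78), (208, 465, 195, 68), (210, 496, 271, -2), (212, 494, 267, -3), (214, 490, 258, -1), (216, 488, 252, -1), (218, 485, 246, 0), (220, 483, 243, -2), (222, 479, 234, 0), (224, 478, 231, -2), (226, 467, 206, 16), (228, 465, 201, 15), (230, 463, 197, 15), (232, 462, 194, 12), (234, 461, 194, 8)]
264 [(194, 461, 170, 116), (196, 468, 188, 98), (198, 468, 189, 92), (200, 467, 188, 89), (202, 467, 188, 85), (204, 468, 190, 79), (206, 467, 189, 76), (208, 501, 272, 0), (210, 500, 270, -3), (212, 496, 261, 0), (214, 494, 257, -1), (216, 492, 252, -2), (218, 489, 246, -1), (220, 487, 242, -3), (222, 484, 235, -1), (224, 481, 230, -2), (226, 471, 204, 16), (228, 469, 200, 14), (230, 465, 193, 17), (232, 465, 193, 12), (234, 465, 194, 6)]
266 [(194, 464, 169, 116), (196, 472, 189, 96), (198, 471, 187, 93), (200, 470, 186, 89), (202, 471, 187, 84), (
[... 514 characters left out ...]
 264, 0), (212, 504, 259, -2), (214, 501, 253, -1), (216, 498, 247, -1), (218, 497, 245, -4), (220, 492, 233, 0), (222, 490, 230, 0), (224, 480, 207, 15), (226, 477, 200, 16), (228, 475, 196, 15), (230, 474, 194, 12), (232, 473, 193, 8), (234, 473, 194, 3)]
270 [(194, 533, 311, -1), (196, 530, 304, 0), (198, 527, 298, -1), (200, 524, 293, -1), (202, 521, 285, 0), (204, 519, 281, -1), (206, 515, 274, -1), (208, 513, 269, -1), (210, 510, 263, -1), (212, 507, 257, -2), (214, 504, 250, 0), (216, 503, 247, -3), (218, 500, 242, -3), (220, 497, 235, -2), (222, 215, -413, 587), (224, 483, 204, 16), (226, 480, 199, 16), (228, 478, 195, 14), (230, 477, 193, 12), (232, 477, 193, 6), (234, 478, 195, 0)]
```

View pics/s3c.png

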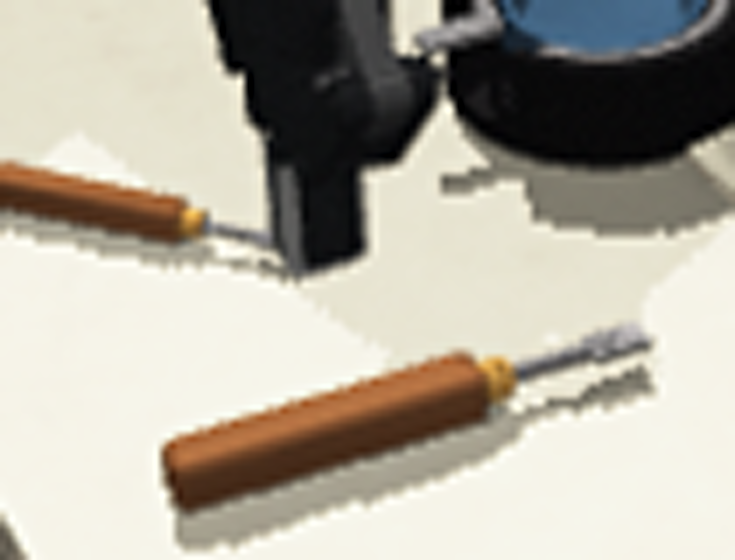

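View pics/d3c.png

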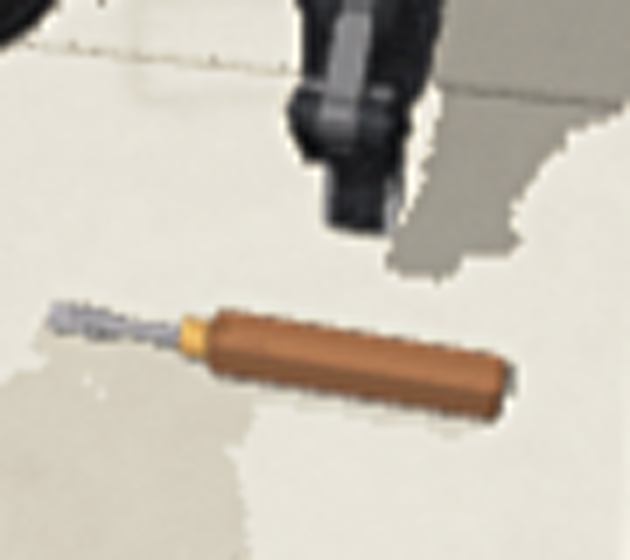

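The finger ends stand at about z=70 while the reported TCP is z=44. So the stated TCP lies about 25 mm beyond the real finger ends. I'll check their x/y and tip height too.

```bash
python3 - <<'E'
from h import *
for t,box in [('s3',(235,185,275,212)),('d3',(345,205,372,226))]:
    c=load(t); u0,v0,u1,v1=box
    P=np.array([pt(c,u,v) for v in range(v0,v1) for u in range(u0,u1) if c['range_z'][v,u]>0])
    P=P[(P[:,2]>55)&(P[:,2]<125)]
    for z in range(60,110,6):
        q=P[(P[:,2]>=z)&(P[:,2]<z+6)]
        if len(q): print(t,z,len(q),q.min(0).round(),q.max(0).round())
c=load('w2');print(c['hand_eye'].round(2).tolist())
E
```

```text
s3 60 1 [468. 197.  66.] [468. 197.  66.]
s3 66 13 [455. 195.  66.] [476. 207.  71.]
s3 72 27 [454. 188.  72.] [476. 206.  78.]
s3 78 40 [454. 187.  78.] [477. 208.  84.]
s3 84 38 [454. 186.  84.] [476. 210.  90.]
s3 90 38 [454. 186.  90.] [474. 208.  96.]
s3 96 27 [454. 187.  96.] [472. 206. 101.]
s3 102 3 [454. 193. 103.] [454. 211. 107.]
s3 108 22 [452. 172. 109.] [467. 212. 114.]
d3 60 4 [460. 206.  64.] [474. 208.  66.]
d3 66 8 [455. 198.  67.] [476. 210.  71.]
d3 72 20 [455. 201.  72.] [476. 216.  78.]
d3 78 24 [455. 202.  78.] [476. 217.  84.]
d3 84 28 [455. 206.  84.] [477. 217.  90.]
d3 90 19 [456. 206.  90.] [475. 217.  95.]
d3 96 5 [461. 214.  96.] [472. 218.  98.]
d3 108 7 [454. 209. 110.] [467. 232. 113.]
[[0.0, -0.96, -0.27, 67.63], [1.0, 0.0, -0.0, -1.13], [0.0, -0.27, 0.96, -167.03], [0.0, 0.0, 0.0, 1.0]]
```

Real finger ends sit about 25 mm above the reported TCP, and x and y agree. Reopening, then descending with that offset and watching the force.

Call:
send_rows(commands="0 0 0 0 0 0; 0 0 0 0 0 0; 0 0 0.01 0 0 0; 0 0 0.02 0 0 0; 0 0 0.015 0 0 0", claw=0.45)

```text
time: 5.2
ee_pos: [466.3, 201.9, -3.1]
eef_rot: [-0.102, -3.139, 0.0]
ft_force: [0.6, 0.1, 0.6]
grip_width: 47.2
```

Call:
send_rows(commands="0 0 0.008 0 0 0; 0 0 0.006 0 0 0; 0 0 0 0 0 0")

```text
time: 5.58
ee_pos: [466.6, 202.0, -15.9]
eef_rot: [-0.102, -3.14, 0.0]
ft_force: [-0.8, -0.3, -0.1]
grip_width: 47.1
```

Call:
send_rows(commands="0 0 0.004 0 0 0; 0 0 0 0 0 0")

```text
time: 5.82
ee_pos: [466.8, 202.0, -19.7]
eef_rot: [0.102, 3.14, 0.0]
ft_force: [0.5, -0.4, -0.2]
grip_width: 47.0
```

```bash
python3 - <<'E'
from h import *
print(env.state()['ee_pos'],env.state()['ft_force'],env.state()['grip_width'])
c=snap('scene','s4'); crop(c,215,170,320,250,7,'s4c')
E
```

```text
[466.77090336 201.99848728 -19.72750083] [ 0.48917923 -0.38495413 -0.22986122] 46.99167669779407
```

View pics/s4c.png

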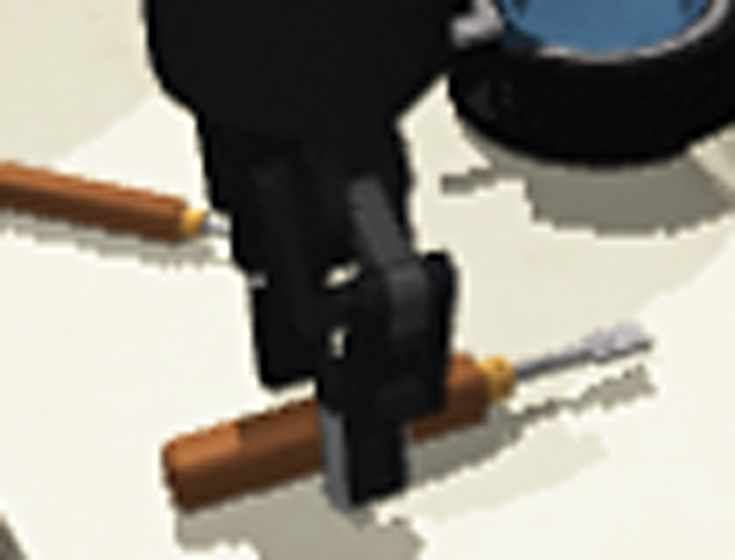

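Now the fingers straddle the handle (crop (365,460)), with their ends just above the table. Closing.

Call:
send_rows(commands="0 0 0 0 0 0; 0 0 0 0 0 0; 0 0 0 0 0 0; 0 0 0 0 0 0; 0 0 0 0 0 0", claw=1)

```text
time: 6.5
ee_pos: [466.9, 202.0, -19.4]
eef_rot: [0.102, 3.139, 0.0]
ft_force: [-1.6, -0.9, 5.3]
grip_width: 14.6
```

Held (14.6 mm wide). Lifting and checking.

Call:
send_rows(commands="0 0 -0.01 0 0 0; 0 0 -0.02 0 0 0; 0 0 -0.02 0 0 0; 0 0 0 0 0 0")

```text
time: 7.0
ee_pos: [467.7, 202.3, 31.7]
eef_rot: [0.102, 3.137, 0.001]
ft_force: [-0.6, 0.2, -1.2]
grip_width: 14.4
```

```bash
python3 - <<'E'
from h import *
print(env.state()['ee_pos'],env.state()['ft_force'],env.state()['grip_width'])
c=snap('scene','s5'); crop(c,215,150,320,230,7,'s5c'); d=snap('side','d5'); crop(d,300,180,400,255,7,'d5c')
E
```

```text
[467.69168924 202.282875    31.70848891] [-0.61832536  0.15008471 -1.152452  ] 14.448865657342845
```

View pics/s5c.png

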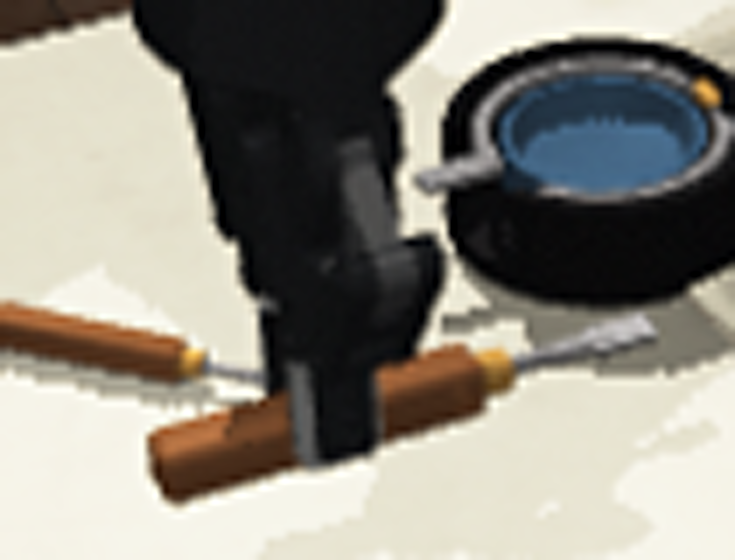

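View pics/d5c.png

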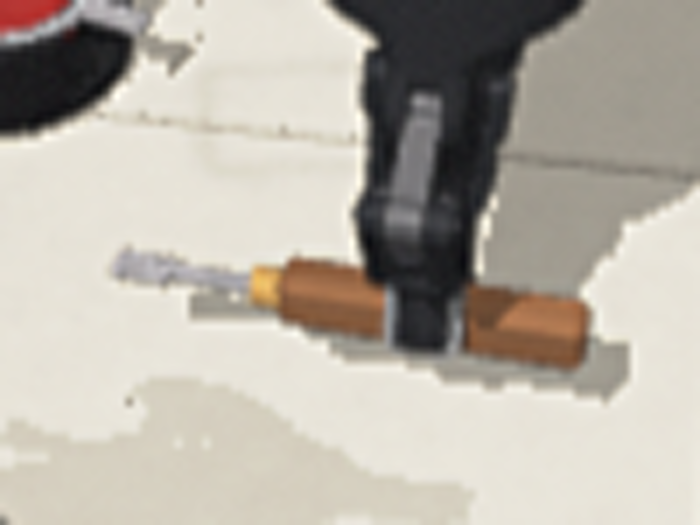

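```bash
cat >> h.py <<'E'
def tri(obs):
    A=np.zeros((3,3));b=np.zeros(3)
    for c,u,v in obs:
        d=c['extrinsics'][:3,:3]@np.array([(u-c['cx'])/c['fx'],(v-c['cy'])/c['fy'],1]);d/=np.linalg.norm(d);o=c['extrinsics'][:3,3];M=np.eye(3)-np.outer(d,d);A+=M;b+=M@o
    x=np.linalg.solve(A,b); r=[np.linalg.norm(np.cross(x-c['extrinsics'][:3,3],(lambda d:d/np.linalg.norm(d))(c['extrinsics'][:3,:3]@np.array([(u-c['cx'])/c['fx'],(v-c['cy'])/c['fy'],1])))) for c,u,v in obs]
    return x,r
E
python3 - <<'E'
from h import *
s,d=load('s5'),load('d5')
f=lambda x,y:(s,215+x/7,150+y/7); g=lambda x,y:(d,300+x/7,180+y/7)
print('tip',tri([f(652,328),g(113,263)]),'ferr',tri([f(497,370),g(268,287)]),'rear',tri([f(163,470),g(587,335)]))
e=np.array([579.3,48.1]); 
E
```

```text
tip (array([560.24844305, 196.14717621,  57.21796531]), [np.float64(0.8587803625341579), np.float64(0.8587803625341077)]) ferr (array([514.21334971, 199.2720574 ,  57.79602157]), [np.float64(1.5025067288953133), np.float64(1.502506728895254)]) rear (array([421.4852661 , 204.21281565,  57.47723954]), [np.float64(1.3832763887866608), np.float64(1.3832763887865231)])
```

Tip at (560, 196, 57), level and firmly held. Turning it to the pot's heading and moving in front of the notch, 40 mm short.

Call:
send_rows(commands="0 0 0 0 0 0.1; 0 0 0 0 0 0.1; -0.0095 -0.0398 0 0 0 0; -0.0095 -0.0398 0 0 0 0; -0.0095 -0.0398 0 0 0 0")

```text
time: 7.72
ee_pos: [462.4, 78.1, 29.6]
eef_rot: [-0.414, -3.113, 0.0]
ft_force: [0.5, -0.7, -0.9]
grip_width: 13.9
```

Call:
send_rows(commands="0 0 0.015 0 0 0; 0 0 0.015 0 0 0; 0 0 0 0 0 0")

```text
time: 8.1
ee_pos: [461.8, 79.2, -0.9]
eef_rot: [-0.415, -3.111, 0.001]
ft_force: [-0.7, 0.3, -0.2]
grip_width: 14.7
```

```bash
python3 - <<'E'
from h import *
print(env.state()['ee_pos'],env.state()['eef_rot'],env.state()['ft_force'],env.state()['grip_width'])
c=snap('scene','s6'); crop(c,310,210,430,300,6,'s6c'); d=snap('side','d6'); crop(d,265,150,365,225,7,'d6c'); w=snap('wrist','w6')
E
```

```text
[461.81905597  79.20194496  -0.90025332] [-4.14709653e-01 -3.11128497e+00  5.62657636e-04] [-0.67928889  0.3046452  -0.17152126] 14.655971278055798
```

View pics/s6c.png

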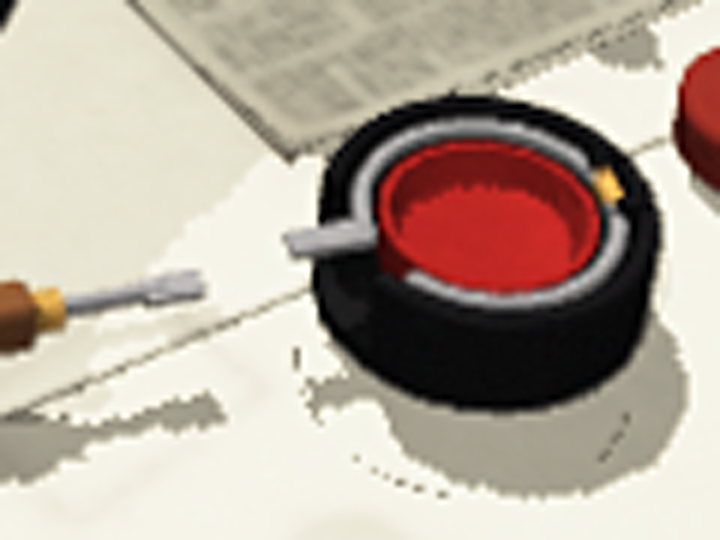

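View pics/d6c.png

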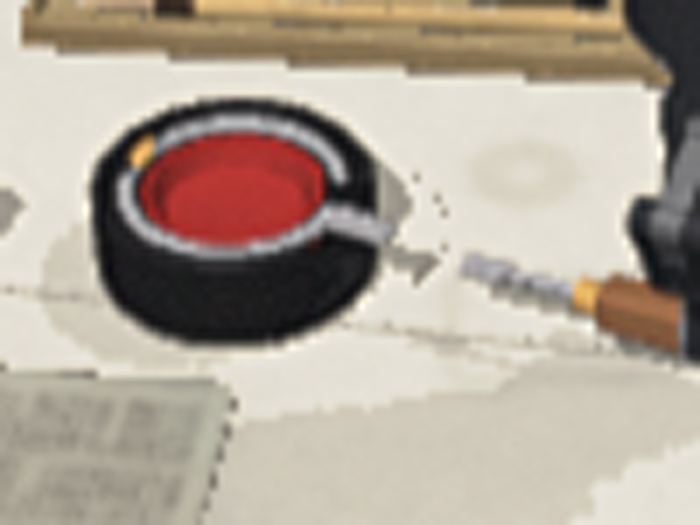

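View pics/w6.png

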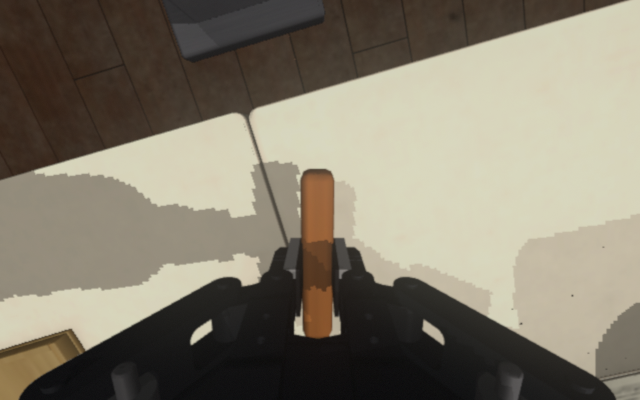

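```bash
python3 - <<'E'
from h import *
s,d=load('s6'),load('d6')
f=lambda x,y:(s,310+x/6,210+y/6); g=lambda x,y:(d,265+x/7,150+y/7)
r={}
for n,a,b in [('tip',(203,284),(463,266)),('ferr',(48,307),(587,296)),('earo',(288,244),(386,233)),('eari',(372,234),(328,212)),('hinge',(608,185),(144,152))]:
    x,e=tri([f(*a),g(*b)]); r[n]=x; print(n,x.round(1),round(e[0],1))
for a,b in [('ferr','tip'),('earo','eari'),('earo','hinge')]:
    v=r[b]-r[a];print(a,b,np.degrees(np.arctan2(v[1],v[0])).round(1),np.hypot(*v[:2]).round(1))
E
```

```text
tip [551.7  54.8  23.8] 0.5
ferr [507.6  66.8  25.9] 0.2
earo [578.3  50.6  31.1] 0.2
eari [600.9  41.8  31.2] 0.6
hinge [671.   22.   34.5] 0.9
ferr tip -15.2 45.7
earo eari -21.2 24.2
earo hinge -17.1 97.0
```

The tip and ear line up: same heading, lateral miss about 1.5 mm. The tip is 27 mm short of the ear's end and about 4 mm too high. Lowering 7 mm, then advancing in 44 mm total, watching the force.

Call:
send_rows(commands="0 0.001 0.007 0 0 0; 0 0 0 0 0 0; -0.01 0 0 0 0 0; -0.01 0 0 0 0 0; 0 0 0 0 0 0")

```text
time: 8.88
ee_pos: [483.8, 74.7, -6.7]
eef_rot: [0.415, 3.113, 0.0]
ft_force: [-0.8, 0.6, -0.7]
grip_width: 14.3
```

```bash
python3 - <<'E'
from h import *
print(env.state()['ee_pos'],env.state()['ft_force'])
c=snap('scene','s7'); crop(c,330,220,410,280,8,'s7c'); d=snap('side','d7'); crop(d,290,160,350,205,11,'d7c')
E
```

```text
[483.76123547  74.71754739  -6.68704678] [-0.81747116  0.61315197 -0.72359818]
```

View pics/s7c.png

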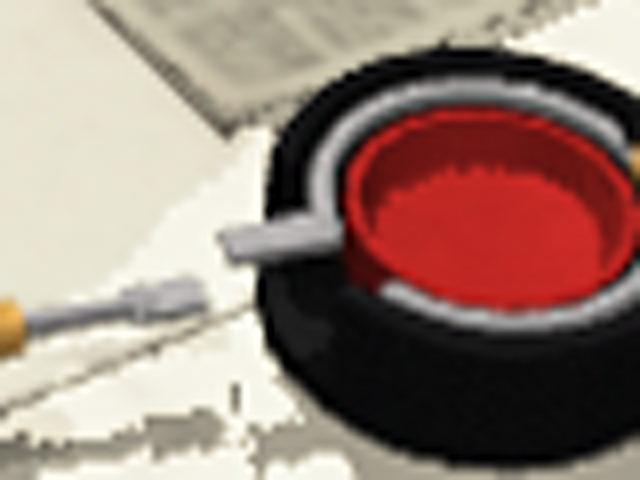

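View pics/d7c.png

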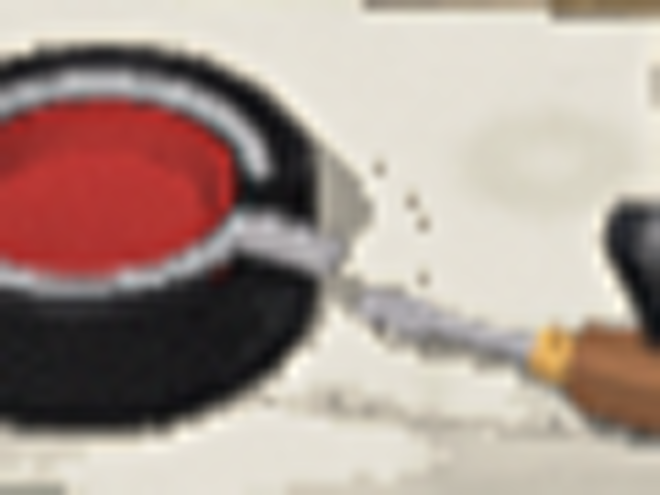

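```bash
python3 - <<'E'
from h import *
s,d=load('s7'),load('d7')
f=lambda x,y:(s,330+x/8,220+y/8); g=lambda x,y:(d,290+x/11,160+y/11)
for n,a,b in [('tip',(205,293),(358,294)),('ferr',(10,325),(552,354)),('earo',(222,246),(338,257)),('eari',(338,232),(243,227))]:
    x,e=tri([f(*a),g(*b)]); print(n,x.round(1),round(e[0],1))
E
```

```text
tip [573.1  49.2  20.3] 0.0
ferr [529.8  61.7  20. ] 1.4
earo [577.3  50.5  31.1] 0.2
eari [600.9  41.9  30.7] 1.3
```

The tip is below the ear level with about 4 mm clearance. Shifting 1.5 mm left and going in 22 mm.

Call:
send_rows(commands="-0.006 0.0015 0.001 0 0 0; -0.008 0 0 0 0 0; -0.008 0 0 0 0 0; 0 0 0 0 0 0")

```text
time: 9.48
ee_pos: [505.0, 70.5, -7.8]
eef_rot: [0.415, 3.114, 0.0]
ft_force: [0.6, 0.1, -1.8]
grip_width: 14.4
```

```bash
python3 - <<'E'
from h import *
print(env.state()['ee_pos'],env.state()['ft_force'])
c=snap('scene','s8'); crop(c,330,220,410,280,8,'s8c'); d=snap('side','d8'); crop(d,290,160,350,205,11,'d8c')
E
```

```text
[504.9529433   70.50966426  -7.76781468] [ 0.59737029  0.08542535 -1.80650406]
```

View pics/s8c.png

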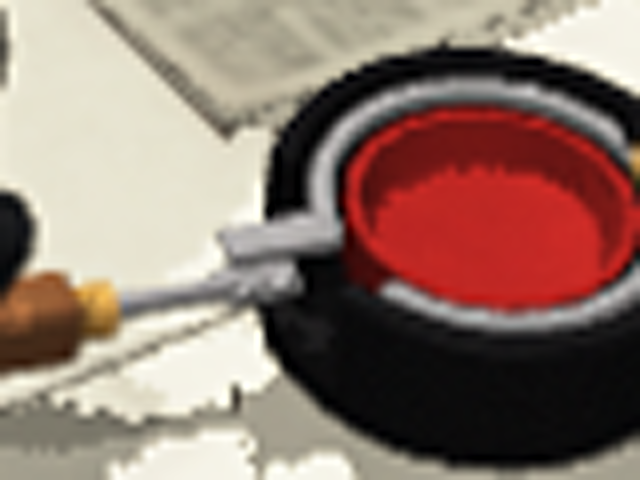

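View pics/d8c.png

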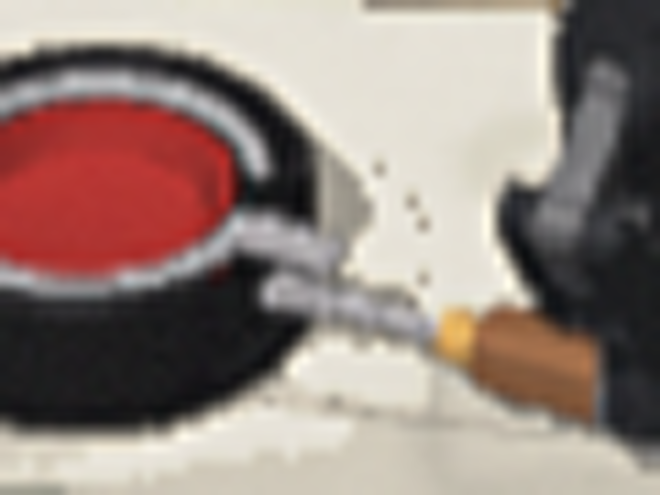

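The tip sits inside the notch, beneath the ear: scene crop (297,283), side crop (265,293). Lifting slowly.

Call:
send_rows(commands="0 0 -0.005 0 0 0; 0 0 -0.005 0 0 0; 0 0 -0.005 0 0 0; 0 0 -0.005 0 0 0; 0 0 0 0 0 0")

```text
time: 10.2
ee_pos: [504.5, 70.7, 12.7]
eef_rot: [0.415, 3.113, 0.0]
ft_force: [0.8, 0.4, -0.5]
grip_width: 14.3
```

```bash
python3 - <<'E'
from h import *
print(env.state()['ee_pos'],env.state()['ft_force'],env.state()['grip_width'])
c=snap('scene','s9'); crop(c,330,210,430,285,7,'s9c')
E
```

```text
[504.48130209  70.71573213  12.7144751 ] [ 0.77568898  0.37319186 -0.53068875] 14.337043184820828
```

View pics/s9c.png

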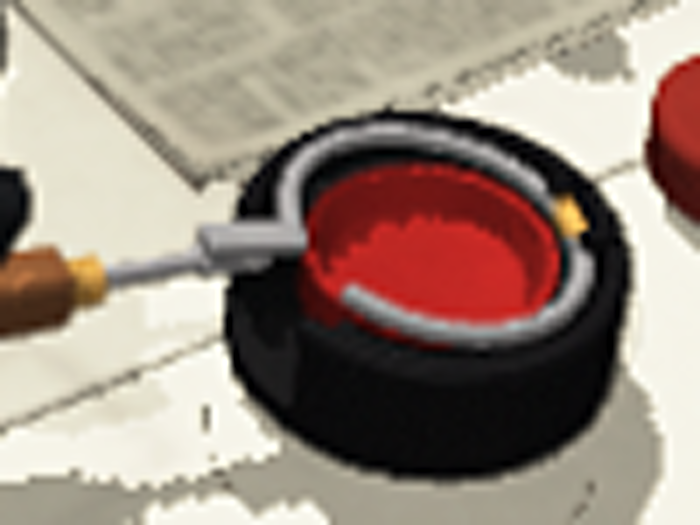

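The ring is rising on the tip (ear at (250,243)). Lifting another 14 mm and holding.

Call:
send_rows(commands="0 0 -0.005 0 0 0; 0 0 -0.005 0 0 0; 0 0 -0.004 0 0 0; 0 0 0 0 0 0; 0 0 0 0 0 0")

```text
time: 10.88
ee_pos: [504.2, 70.7, 26.3]
eef_rot: [0.415, 3.114, -0.0]
ft_force: [-0.4, -0.8, -1.2]
grip_width: 14.2
```

```bash
python3 - <<'E'
from h import *
print(env.state()['ee_pos'],env.state()['ft_force'],env.state()['grip_width'])
c=snap('scene','s10'); crop(c,330,200,430,275,7,'s10c'); d=snap('side','d10'); crop(d,270,145,350,205,9,'d10c')
E
```

```text
[504.22020382  70.70767534  26.25017719] [-0.38295154 -0.75924454 -1.16682406] 14.212446053989096
```

View pics/s10c.png

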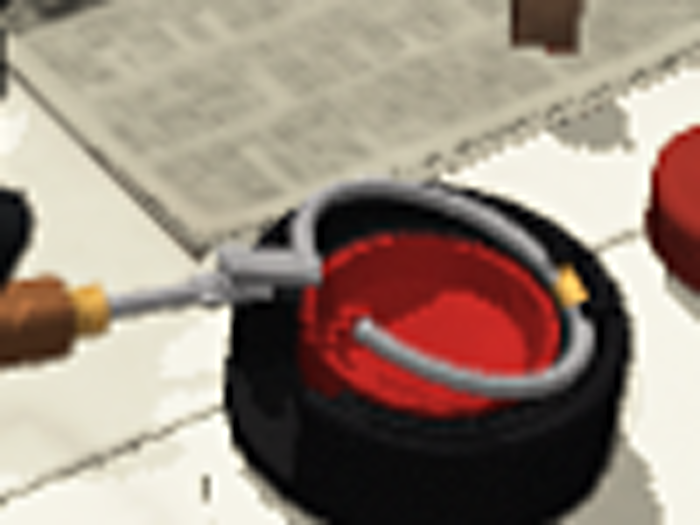

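View pics/d10c.png

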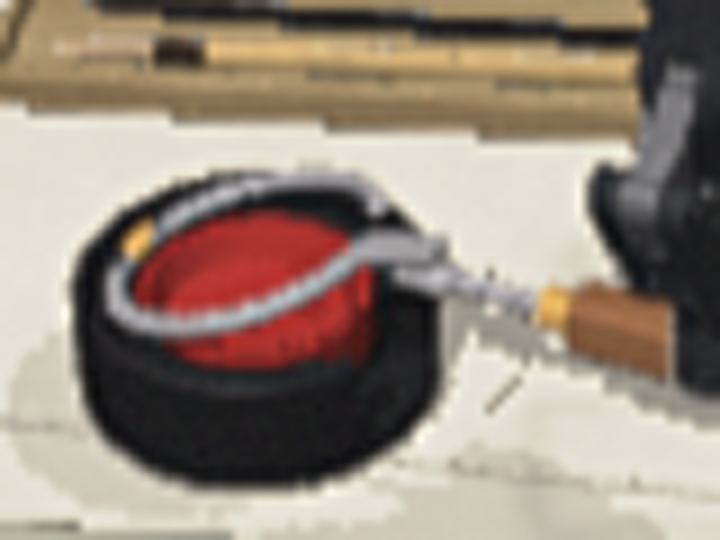

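```bash
python3 - <<'E'
from h import *
s,d=load('s10'),load('d10')
f=lambda x,y:(s,330+x/7,200+y/7); g=lambda x,y:(d,270+x/9,145+y/9)
for n,a,b in [('earo',(222,260),(443,240)),('eari',(318,270),(365,247))]:
    x,e=tri([f(*a),g(*b)]); print(n,x.round(1),round(e[0],1))
E
```

```text
earo [580.8  47.7  63.3] 0.3
eari [604.1  40.9  54.2] 1.4
```

The ear's end rose about 32 mm (31 → 63), roughly 0.32–0.35 rad, with the pick under it. Lowering off and backing out.

Call:
send_rows(commands="0 0 0.004 0 0 0; 0.005 0 0.002 0 0 0; 0.01 0 0 0 0 0; 0.015 0 0 0 0 0; 0.018 0 0 0 0 0")

```text
time: 11.6
ee_pos: [456.6, 83.6, 20.3]
eef_rot: [-0.415, -3.114, -0.0]
ft_force: [-0.5, 0.3, 0.1]
grip_width: 14.2
```

Call:
send_rows(commands="0 0 0 0 0 0; 0 0 0.012 0 0 0; 0 0 0.012 0 0 0; 0 0 0.01 0 0 0; 0 0 0 0 0 0")

```text
time: 12.22
ee_pos: [457.3, 83.2, -14.8]
eef_rot: [-0.415, -3.112, 0.0]
ft_force: [-0.3, 0.5, -0.6]
grip_width: 14.4
```

```bash
python3 - <<'E'
from h import *
print(env.state()['ee_pos'],env.state()['ft_force'],env.state()['grip_width'])
c=snap('scene','s11'); crop(c,270,200,430,300,5,'s11c')
E
```

```text
[457.27323872  83.20699284 -14.76133938] [-0.26402303  0.48287182 -0.62064575] 14.448611266736195
```

View pics/s11c.png

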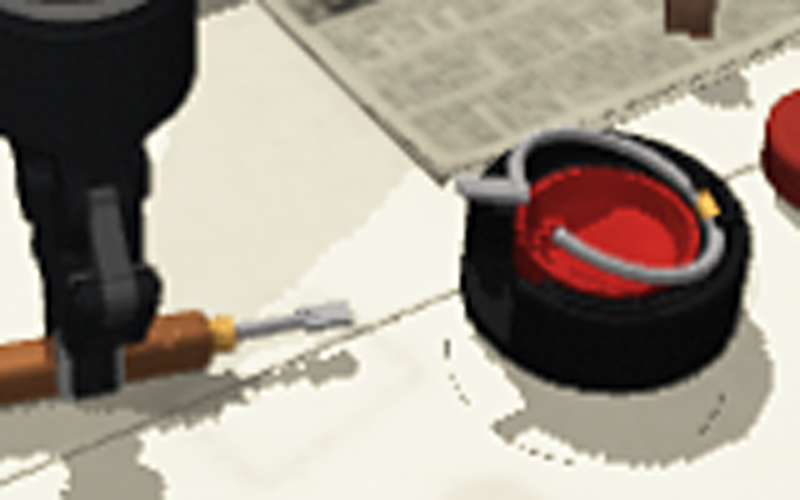

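The ring stays up by itself (ear at (480,188)), and the pick is clear of the pot. Setting it down.

Call:
send_rows(commands="0 0 0.003 0 0 0; 0 0 0.0015 0 0 0; 0 0 0 0 0 0")

```text
time: 12.65
ee_pos: [457.9, 83.3, -18.2]
eef_rot: [0.415, 3.114, 0.0]
ft_force: [-0.4, 0.8, -0.8]
grip_width: 14.3
```

Call:
send_rows(commands="0 0 0 0 0 0; 0 0 0 0 0 0; 0 0 0 0 0 0; 0 0 0 0 0 0", claw=0.45)

```text
time: 13.15
ee_pos: [457.9, 83.3, -18.2]
eef_rot: [0.415, 3.114, 0.0]
ft_force: [-0.8, -1.2, -0.7]
grip_width: 46.9
```

Call:
send_rows(commands="0 0 -0.015 0 0 0; 0 0 -0.03 0 0 0; 0 0 -0.04 0 0 0; 0 0 -0.04 0 0 0; 0 0 0 0 0 0")

```text
time: 13.78
ee_pos: [459.5, 83.3, 109.2]
eef_rot: [0.414, 3.11, 0.001]
ft_force: [-0.7, -0.4, -0.6]
grip_width: 46.6
```

```bash
python3 - <<'E'
from h import *
print(env.state()['ee_pos'],env.state()['ft_force'],env.state()['grip_width'])
c=snap('scene','s12'); crop(c,230,150,430,300,4,'s12c'); d=snap('side','d12'); crop(d,240,150,400,270,5,'d12c')
E
```

```text
[459.46930612  83.30459208 109.16328128] [-0.72138649 -0.36056783 -0.61142714] 46.64523755853089
```

View pics/s12c.png

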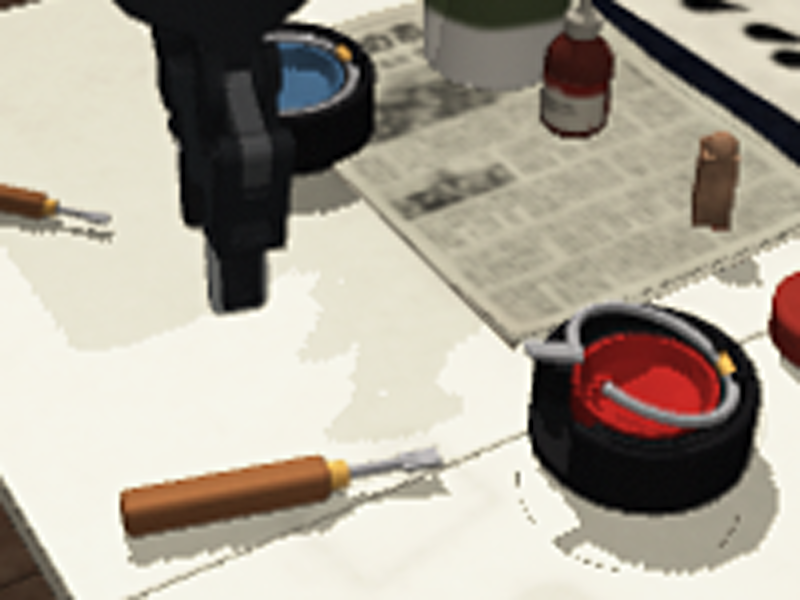

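View pics/d12c.png

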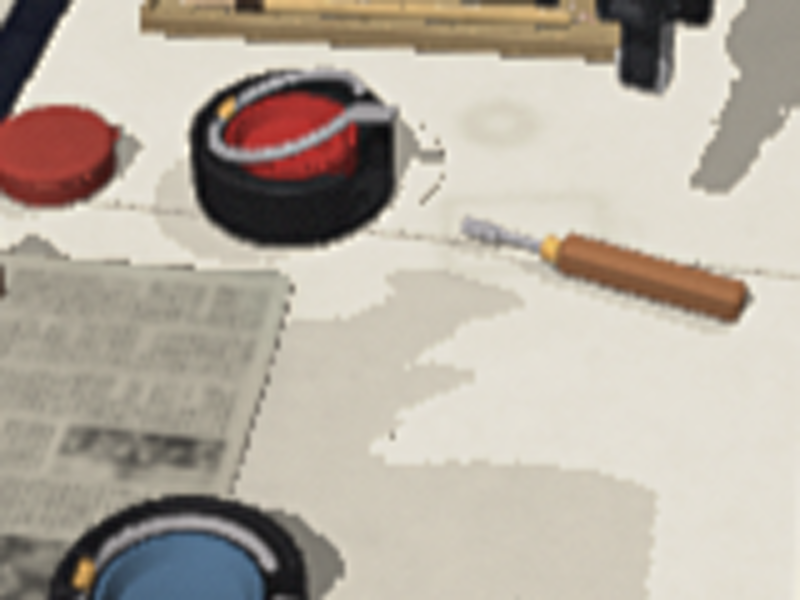

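The pick lies flat and clear: scene crop (280,485), side (610,265). The red ring stays up, and the blue ring looks seated. Handing in.

```bash
python3 -c "
from h import *
print(env.hand_in(), env.state()['time'])"
```

```text
the job is handed in; nothing more can be done
the job is handed in; nothing more can be done
```

I lifted the red pot's ring with the larger pick, laid the pick back on the table, and handed the job in. The last move ended at 13.8 s of the 43 s allowed; hand-in gives no verdict.

**What I did:** I slid the pick's flat tip into the notch under the red ear and raised it. I then lowered it off, backed out and set the pick down about 4 cm from the pot.

**Last checks:**
- **Red ring:** the two cameras put the ear's end about 32 mm higher than seated, roughly 0.32–0.36 rad. It stayed up in the pictures after I withdrew.
- **Pick:** the final pictures show it lying flat on the table, clear of the pot.
- **Blue ring:** it looks seated. I judged this by eye and did not measure it.
- **Fingers:** no picture shows them near the red pot or its ring.

**What disagreed:**
- **First grasp missed:** the fingers shut just above the handle. The cameras showed their real ends about 25 mm short of the reported TCP, so I regrasped with that offset.
- **Grip opening:** it read about 14.4 mm on a handle stated as 16 mm wide.
- **Contact force:** lifting the ring was too light to show in the force noise, so the evidence for pick contact is from the pictures only.

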